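# Open the push-and-turn solvent tin

## Robot

A 7-joint arm with a two-finger parallel gripper is mounted at the origin on the work surface. World frame = base frame: x ahead of the robot, y to its left, z up, the work surface at z = 0. Lengths are in m, angles in rad, forces in N, time in s.
With the tool pointing down it reaches from about 0.425 to 0.925 m from the base axis. Payload 6.8 kg.
Tool frame: the origin (TCP) lies midway between the tips of the shut fingers; the grasp point (between the pads) lies r.grip_point_offset behind it (r.grip_point_offset is the distance from the TCP to the grasp point, in m); z points along the fingers, y is the direction in which the jaws open and shut (so a half turn about z gives the same grasp; the last joint's range is limited). The gripper opens to 85 mm and grips with 20 to 120 N. Pads are 22 mm wide; open, the fingers measure 114 mm over their backs; the gripper's body (76 mm by 85 mm) begins 54 mm behind the grasp point. The pads swing forward as they close: fully open they stand 13 mm farther back than shut.
Start: joints at [-1.349, 0.477, 0.022, 1.555, -0.011, 1.109, -0.083], TCP at [0.219, 0.639, 0.208] pointing down, gripper open.
Joint ranges: [-2.96, 2.96], [-0.34, 2.1], [-1.41, 1.46], [0.24, 2.44], [-1.37, 4.51], [0.17, 1.92], [-2.96, 2.96]. Speed limits (rad/s): [2.39, 2.39, 3.14, 3.14, 3.14, 3.14, 3.14].

## Interface

Orientations are given as a rotation vector (axis times angle).
In Python, from bench import r gives the robot as it stands. The module is installed in compiled form; this text tells all that it offers.
- The arm moves only by the tool play_rows, never from a script. Its argument "deltas" is a list of rows, each a list of 3 entries, a list of its own where there are three numbers: the finger opening in mm, from 0 to 85.4, then the shift along the tool's x, y, z in mm, then the turn, a rotation vector about the tool's x, y, z in rad. A call has 1 to 8 rows; each row is the pose to reach, as a shift and turn from the pose measured when the call began, along the tool's axes at that moment; what a row does not reach only later rows make up. A row lasts 1/8 s, in which the tool goes at most 62.5 mm and 10.7 degrees, less where a joint would pass 70% of its speed; a pose out of reach is approached as far as the arm can. A call with a gripper value outside its range is refused whole. The fingers move at their own pace and stop on an object; "squeeze" is the grip in N (left out, the last holds). Time passes only in rows, so rows that repeat a pose let the fingers close. It gives the time, the measured TCP pose, the force and the opening at its end, in the units of the state.
- r.get_obs(): the state, without advancing time (a new reading comes with each control period).
- r.grab_frame(name): name is "scene" or "top" or "wrist"; returns (picture, depth): 384x512x3 uint8, red, green, blue; 384x512 float32, m along the optical axis (not along the pixel's ray), 0 where there is no reading.
- r.camera_model(name): a dict with "mtx" (3x3 intrinsics, pixels), "rvec" (rotation vector, rad) and "tvec" (3), from world to camera coordinates, as OpenCV has them; the wrist camera has in their place "T_tool_cam" (4x4, takes a point from camera to tool coordinates, whose origin is the TCP and whose axes are the flange's). Camera axes: x right, y down, z forward; pixel columns grow to the right and rows downward; lengths in m; the calibration is good to about 2 mm. A picture is of the moment at which its call begins: read the wrist's pose just before it. camera_model takes no time and is no camera call.
- r.hand_in(): hands the job in, once; it reports no verdict.
The state is a dict: "clock": time; "joints": joint angles; "qvel": joint speeds; "tau": joint torques, N m; "tcp_pos": TCP position; "orientation": TCP orientation; "contact_force": force on the tool from outside, world axes, zero at the start; "moment": the same for the moment, N m; "grip_width": finger opening in m.
Only numpy, scipy, OpenCV 4.12 (cv2) and the standard library are available. Lean on these libraries where they do the work, as an engineer would, in place of code of your own. Each camera call takes 0.05 s, during which the arm holds its last target. There are 200 camera calls.

## Task

Open the screen-wash tin: flip its hinged steel guard tab up and right over so that it stays open, then press the cap underneath down firmly but gently against its spring while unscrewing it anticlockwise until it comes free, and lift it off. Set the cap down in the shallow tray (lower it in, do not drop it) and let go, leaving the tab open and the jar, tape roll and pencil cup alone.

Things in the scene. Friction and masses are not known exactly. Their poses are not given: they have to be found in the camera images.
- can: Rectangular metal tin, 130 (x) x 110 (y) x 115 mm high, fixed to the bench in a low cradle. Origin: centre of its underside on the bench, z up. A filler block on its top, centred on its z axis, carries the cap. A hinge post, 24 mm wide, stands behind the cap at x = +52 to +60 mm, up to 186 mm.
- filler (a point): Centre of the top of the square steel filler block (64 mm), on the can's z axis 139 mm above the bench. The cap is locked at -37.5 deg. Held pressed, it turns 75 deg anticlockwise (pressing needed for the first 55; a stop comes about 5 deg after 75) until its T-foot lies in the block's slot, 48 x 13 mm, at +37.5 deg from the can's x axis; only there it lifts out, straight up, 20 mm.
- cap: Black push-and-turn cap, about 100 g, z up. Origin: underside of its foot, on its axis, at first 128 mm above the bench. From below: T-foot bar 42 (x) x 9 (y) x 6 mm; stem 9 mm thick; flange 58 mm across, z = 17.5 to 22.5; on it a loose-fitting grip wing 50 (x) x 18 (y) x 28 mm high. Starts with wing (x axis) at -37.5 deg in the can's frame.
- cap_rim (a point): Point on the flange's rim, under the wing's +x end, 29 mm from the axis. Child-proof: the wing first slides 0 to 8 mm (unknown; its base starts at cap z = 22.5 to 30.5) down on the cap, at 1 N; then the spring gives 5 N plus 1.3 N per mm. Unlocked while held at 11 to 13 N; just beyond, it bottoms hard: over 22 N between cap and tin spoils it.
- tab (a joint): Hinge angle of the guard tab, rad: 0 is closed flat over the cap, grows as it opens; stop at 2.3. Starts at 0 to 0.15. A friction hinge (0.12 N m) holds it wherever it is left. The hinge line runs along the can's y axis at x = +52 mm, z = 190 mm in the can's frame; the free end points to the can's -x and swings up and over to +x.
- tab_fin (a point): Grip point inside the upright fin on the tab's free end. The tab is a steel plate 4 mm thick, 56 mm wide, 96 mm long from the hinge line, its underside level with that line when closed. The fin: 90 mm from the hinge, 16 mm wide (y) x 8 mm (x), its top 28 mm above the plate's underside; this point is 18 mm above that underside.
- tray: Shallow open aluminium tray, 140 x 140 mm, rim 18 mm high, walls and floor about 4 to 5 mm thick, fixed to the bench. Origin: centre of its underside.
- jar: White plastic jar, 72 mm across, 85 mm high, loose; a bystander. Origin: centre of its underside.
- tape: Roll of brown tape lying flat, 90 mm across, 36 mm high, loose; a bystander. Origin: centre of its underside.
- pencil_cup: Grey cup of pencils, 68 mm across, 90 mm high with pencils to about 165 mm, loose; a bystander. Origin: centre of its underside.
Not all that is in view belongs to the job. There is more than one size of the cap; the one meant has the size given above.

How it is judged:
By the outcome, as a careful person would: the job done as asked, in the order asked, and still so for the second after the job is handed in, with the robot touching nothing.
It also fails if it takes over 72 s, if anything falls off the work surface, if the arm or the gripper's body presses on something with over 40 N, if the wrist force passes 120 N, or if a joint passes its speed limit or range.

## Working session

There is one attempt and no reset: what is moved stays moved. The work goes in short steps, Python scripts to look and compute and a tool call to move; the robot and the scene stay as the last step left them, time stands still between calls to the robot, and variables do not carry over. Pictures are saved under pics/ and viewed, about 8 in all and at most 12, crops included, and the job is handed in when it is done.

Besides the shell and the picture viewer there is one more tool, called after ">>>" as name(argument=value, ...), one argument or row to a line, values as JSON. play_rows: Moves the arm, as the interface text tells. Its arguments: {"type":"object","properties":{"deltas":{"type":"array"},"squeeze":{"type":"number"}},"required":["deltas"]}

```bash
mkdir -p pics
cat > h.py <<'E'
import numpy as np, cv2
from scipy.spatial.transform import Rotation as R
from bench import r
def cam(n, obs=None):
    m=r.camera_model(n)
    if n=="wrist":
        o=obs or r.get_obs(); T=np.eye(4); T[:3,:3]=R.from_rotvec(o['orientation']).as_matrix(); T[:3,3]=o['tcp_pos']
        return np.array(m['mtx']), T@np.array(m['T_tool_cam'])
    Rm=cv2.Rodrigues(np.array(m['rvec'],float))[0]; T=np.eye(4); T[:3,:3]=Rm.T; T[:3,3]=-Rm.T@np.array(m['tvec'],float).ravel()
    return np.array(m['mtx']),T
def cloud(n):
    K,T=cam(n); p,d=r.grab_frame(n)
    v,u=np.mgrid[:d.shape[0],:d.shape[1]]
    P=np.stack([(u-K[0,2])/K[0,0]*d,(v-K[1,2])/K[1,1]*d,d],-1)@T[:3,:3].T+T[:3,3]
    P[d==0]=np.nan
    return p,d,P
def save(n,p): cv2.imwrite('pics/'+n+'.png',p[...,::-1])
E
python3 - <<'E'
from h import *
o=r.get_obs(); print(o, r.grip_point_offset)
a,_,P=cloud('top'); b,_,Q=cloud('scene'); np.savez('c0.npz',P=P,Q=Q,a=a,b=b)
im=np.hstack([a,b]); save('s0',cv2.resize(im,(800,300),interpolation=cv2.INTER_AREA)); save('top0',a)
for n in('top','scene'): print(cam(n)[1].round(3))
print(r.camera_model('wrist'))
E
```

```text
{'clock': 0.0, 'joints': array([-1.34908169,  0.47777372,  0.02236669,  1.55644012, -0.01152784,
        1.10928963, -0.08309756]), 'qvel': array([ 0.00089632,  0.00117667,  0.00132473, -0.00155438, -0.00095736,
        0.00075682, -0.00010708]), 'tau': array([ 1.38194195e-03, -5.96474218e+01,  1.60888832e+00, -2.81189150e+01,
        1.25205857e-02,  9.26179782e-03, -1.52937213e-05]), 'tcp_pos': array([0.21843273, 0.63802081, 0.20684873]), 'orientation': array([-5.15716760e-01, -3.09879590e+00,  2.78634315e-03]), 'contact_force': array([-0.41920242, -0.3548707 ,  0.43600432]), 'moment': array([ 0.01351702, -0.0136587 ,  0.04242679]), 'grip_width': 0.08556698273759017} 0.0187
[[-0.066 -0.974  0.217  0.414]
 [-0.998  0.064 -0.018  0.007]
 [ 0.004 -0.218 -0.976  0.944]
 [ 0.     0.     0.     1.   ]]
[[ 0.65   0.535 -0.54   1.075]
 [ 0.76  -0.467  0.453 -0.418]
 [-0.01  -0.704 -0.71   0.785]
 [ 0.     0.     0.     1.   ]]
{'mtx': array([[290.03592626,   0.        , 255.06730414],
       [  0.        , 290.03592626, 191.96224423],
       [  0.        ,   0.        ,   1.        ]]), 'T_tool_cam': array([[-1.58428495e-04, -9.45946683e-01, -3.24322136e-01,
         8.35760517e-02],
       [ 9.99999941e-01, -5.13577711e-05, -3.38696499e-04,
         2.16385738e-06],
       [ 3.03732368e-04, -3.24322171e-01,  9.45946636e-01,
        -1.65769348e-01],
       [ 0.00000000e+00,  0.00000000e+00,  0.00000000e+00,
         1.00000000e+00]])}
```

View pics/s0.png

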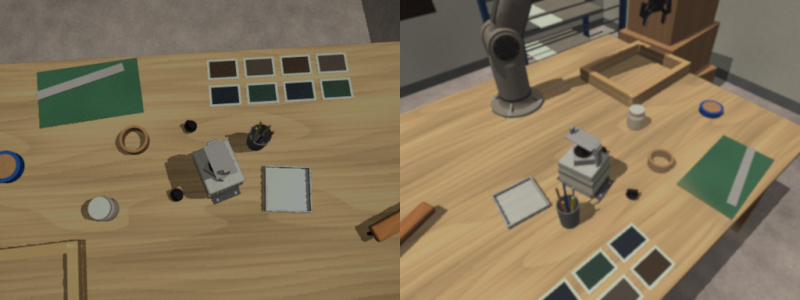

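Run:
```python
from h import *
z=np.load('c0.npz');P=z['P'];Q=z['Q'];a=z['a'];b=z['b']
c=cv2.resize(a[160:280,200:350],None,fx=4,fy=4,interpolation=cv2.INTER_CUBIC)[:, :]
d=cv2.resize(b[150:270,190:280],(360,480),interpolation=cv2.INTER_CUBIC)
save('s1',cv2.resize(np.hstack([c,d]),(800,400)))
for nm,A in(('top',P),('sc',Q)):
    for (lo,hi) in((.10,.118),(.13,.142),(.16,.18),(.18,.188),(.188,.2),(.2,.215),(.215,.25)):
        m=(A[...,2]>lo)&(A[...,2]<hi)&(abs(A[...,0]-.42)<.15)&(abs(A[...,1]+.03)<.12)
        if m.sum()>5: q=A[m]; print(nm,lo,hi,m.sum(),q.mean(0).round(3),q.min(0).round(3),q.max(0).round(3))
```

```text
top 0.1 0.118 1061 [ 0.522 -0.054  0.115] [ 0.484 -0.121  0.1  ] [0.57  0.009 0.118]
top 0.13 0.142 114 [ 0.546 -0.031  0.139] [ 0.517 -0.095  0.13 ] [ 0.569 -0.007  0.142]
top 0.188 0.2 44 [ 0.564 -0.035  0.199] [ 0.548 -0.065  0.198] [ 0.57 -0.02  0.2 ]
top 0.2 0.215 658 [ 0.544 -0.056  0.204] [ 0.513 -0.09   0.2  ] [ 0.57  -0.022  0.214]
top 0.215 0.25 55 [ 0.527 -0.062  0.228] [ 0.522 -0.071  0.216] [ 0.534 -0.054  0.233]
sc 0.1 0.118 375 [ 0.533 -0.093  0.114] [ 0.489 -0.124  0.1  ] [ 0.57  -0.008  0.118]
sc 0.13 0.142 51 [ 0.552 -0.078  0.14 ] [ 0.519 -0.096  0.13 ] [ 0.57  -0.056  0.142]
sc 0.16 0.18 11 [ 0.56  -0.061  0.167] [ 0.55  -0.064  0.161] [ 0.567 -0.058  0.179]
sc 0.188 0.2 10 [ 0.565 -0.046  0.199] [ 0.56  -0.08   0.199] [ 0.569 -0.022  0.2  ]
sc 0.2 0.215 371 [ 0.546 -0.058  0.205] [ 0.513 -0.092  0.2  ] [ 0.57  -0.025  0.215]
sc 0.215 0.25 51 [ 0.531 -0.065  0.226] [ 0.525 -0.072  0.215] [ 0.536 -0.055  0.232]
```

View pics/s1.png

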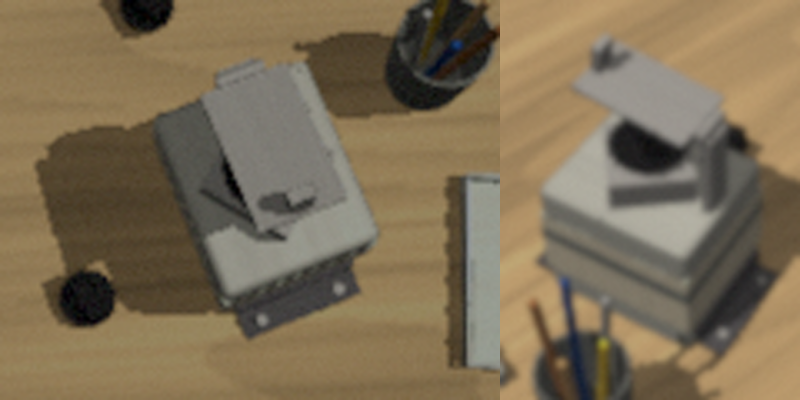

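Run:
```python
from h import *
z=np.load('c0.npz')
P=np.concatenate([z['P'].reshape(-1,3),z['Q'].reshape(-1,3)])
P=P[np.isfinite(P[:,0])]
B=P[(abs(P[:,0]-.55)<.14)&(abs(P[:,1]+.05)<.10)]
def rect(q): 
    r_=cv2.minAreaRect((q[:,:2]*1000).astype(np.float32)); return r_
for nm,A in(('top',z['P'].reshape(-1,3)),('sc',z['Q'].reshape(-1,3)),('both',P)):
    A=A[np.isfinite(A[:,0])]; A=A[(abs(A[:,0]-.55)<.14)&(abs(A[:,1]+.05)<.10)]
    print(nm,'can',rect(A[(A[:,2]>.109)&(A[:,2]<.119)]))
    q=A[(A[:,2]>.187)&(A[:,2]<.215)]; print(' tab',rect(q))
    X=np.c_[q[:,:2],np.ones(len(q))]; print(' plane',np.linalg.lstsq(X,q[:,2],rcond=None)[0])
    q=A[(A[:,2]>.215)&(A[:,2]<.25)];print(' fin',rect(q),q[:,2].max())
    q=A[(A[:,2]>.222)&(A[:,2]<.25)];print(' fintop',q.mean(0))
# others from top
A=z['P'].reshape(-1,3); A=A[np.isfinite(A[:,0])]
for nm,x,y,lo,hi in(('tray',.5,-.22,.01,.03),('jar',.46,.22,.07,.1),('cupn',.62,-.16,.05,.2),('tape',.64,.15,.02,.05),('c1',.67,.02,.01,.06),('c2',.5,.05,.01,.06)):
    q=A[(np.hypot(A[:,0]-x,A[:,1]-y)<.11)&(A[:,2]>lo)&(A[:,2]<hi)]
    if len(q)>5: print(nm,len(q),q.min(0).round(3),q.max(0).round(3),rect(q))
```

```text
top can ((560.4847412109375, -51.617637634277344), (130.1103057861328, 109.73757934570312), 18.341400146484375)
 tab ((568.35791015625, -49.34290313720703), (101.7041244506836, 56.147701263427734), 18.20034408569336)
 plane [-0.13553185 -0.04237592  0.27548647]
 fin ((528.0057983398438, -62.420989990234375), (9.491194725036621, 16.001819610595703), 16.814762115478516) 0.23349779920888514
 fintop [ 0.52801706 -0.06209618  0.2294582 ]
sc can ((562.6763305664062, -53.41455078125), (129.82469177246094, 110.75784301757812), 18.461992263793945)
 tab ((570.3135986328125, -50.03989028930664), (103.09032440185547, 57.488502502441406), 18.743871688842773)
 plane [-0.14347875 -0.04014214  0.28087925]
 fin ((529.9894409179688, -63.128414154052734), (8.764385223388672, 16.980527877807617), 17.386669158935547) 0.23202978194792045
 fintop [ 0.53100064 -0.0643631   0.22883135]
both can ((561.60009765625, -52.77915954589844), (131.529052734375, 112.65829467773438), 18.38739013671875)
 tab ((569.798095703125, -50.00114440917969), (104.06633758544922, 58.30940246582031), 18.246496200561523)
 plane [-0.
[... 423 characters left out ...]
3154296875, 287.5244445800781), (61.33134078979492, 61.58512496948242), 57.83938217163086)
cupn 1039 [ 0.518 -0.217  0.05 ] [ 0.683 -0.051  0.2  ] ((620.3353271484375, -130.3040771484375), (113.98322296142578, 183.57945251464844), 52.48505783081055)
tape 504 [0.633 0.154 0.02 ] [0.724 0.244 0.041] ((678.4066162109375, 198.6624298095703), (88.40574645996094, 88.51893615722656), 25.940093994140625)
c1 228 [0.565 0.001 0.01 ] [0.734 0.041 0.06 ] ((649.860107421875, 24.037389755249023), (40.13488006591797, 168.69833374023438), 87.46691131591797)
c2 330 [ 0.478 -0.06   0.01 ] [0.602 0.096 0.06 ] ((509.26788330078125, 30.141204833984375), (136.40960693359375, 126.63813781738281), 36.5877799987793)
```

```bash
cat >> h.py <<'E'
C=np.array([.5615,-.0525,0.]); YAW=np.radians(18.4)
cx=np.array([np.cos(YAW),np.sin(YAW),0]); cy=np.array([-np.sin(YAW),np.cos(YAW),0])
def can(x,y,z): return C+x*cx+y*cy+np.array([0,0,z])
def Rd(az,tilt=0):
    a=np.radians(az); x=np.array([np.cos(a),np.sin(a),0]); z=np.array([0,0,-1.])
    return R.from_rotvec(cy*tilt).as_matrix()@np.c_[x,np.cross(z,x),z]
def delta(p,Rt,o=None):
    o=o or r.get_obs(); R0=R.from_rotvec(o['orientation']).as_matrix()
    s=R0.T@(np.asarray(p)-o['tcp_pos'])*1000; w=R.from_matrix(R0.T@Rt).as_rotvec()
    print('shift',s.round(1).tolist(),'turn',w.round(3).tolist())
E
python3 - <<'E'
from h import *
print(can(-38,0,0), can(.052-.09*np.cos(.14)+.018*np.sin(.14),0,.19+.09*np.sin(.14)+.018*np.cos(.14)))
print(R.from_rotvec(r.get_obs()['orientation']).as_matrix().round(3))
delta([.35,.35,.36],Rd(180)); delta([.515,-.066,.32],Rd(198.4))
E
```

```text
[-35.49578844 -12.0471634    0.        ] [ 0.52866162 -0.06342388  0.22038277]
[[-0.946  0.324 -0.   ]
 [ 0.324  0.946 -0.002]
 [-0.    -0.002 -1.   ]]
shift [-217.8, -230.2, -152.7] turn [-0.002, -0.0, -0.33]
shift [-508.6, -570.3, -112.1] turn [-0.002, -0.0, -0.651]
```

>>> play_rows(
  deltas=[
    [85,[0,0,-60],[0,0,0]],
    [85,[-50,-60,-115],[0,0,-0.1]],
    [85,[-100,-110,-150],[0,0,-0.2]],
    [85,[-150,-160,-150],[0,0,-0.3]],
    [85,[-190,-205,-150],[0,0,-0.4]],
    [85,[-230,-250,-150],[0,0,-0.5]],
    [85,[-270,-295,-150],[0,0,-0.6]],
    [85,[-310,-340,-150],[0,0,-0.65]],
  ],
  squeeze=40,
)

```text
clock: 1.1
tcp_pos: [0.3851, 0.2542, 0.357]
orientation: [0.504, -3.1, 0.002]
contact_force: [1.2, -0.2, 0.2]
grip_width: 0.085
```

Run:
```python
from h import *
o=r.get_obs();print(o['clock'],o['joints'].round(2),o['tcp_pos']);delta([.52,-.066,.30],Rd(198.4))
```

```text
1.1 [-0.89 -0.01  0.17  1.84  0.    1.31  1.17] [0.38514812 0.25423705 0.35699174]
shift [-26.5, -346.4, 57.4] turn [-0.001, -0.001, 0.001]
```

>>> play_rows(
  deltas=[
    [60,[-4,-50,0],[0,0,0]],
    [50,[-8,-100,0],[0,0,0]],
    [40,[-12,-150,10],[0,0,0]],
    [40,[-16,-200,20],[0,0,0]],
    [40,[-20,-250,30],[0,0,0]],
    [40,[-24,-300,45],[0,0,0]],
    [40,[-26,-346,57],[0,0,0]],
    [40,[-26,-346,57],[0,0,0]],
  ],
)

```text
clock: 2.1
tcp_pos: [0.5188, -0.0697, 0.2993]
orientation: [0.493, -3.099, 0.005]
contact_force: [-0.9, -0.2, 0.4]
grip_width: 0.0399
```

Run:
```python
from h import *
o=r.get_obs();print(o['clock'],o['joints'].round(2),o['tcp_pos'])
p,d,P=cloud('wrist'); np.savez('w1.npz',p=p,P=P); save('w1',p)
A=P.reshape(-1,3);A=A[np.isfinite(A[:,0])]; A=A[(abs(A[:,0]-.55)<.14)&(abs(A[:,1]+.05)<.10)]
rect=lambda q:cv2.minAreaRect((q[:,:2]*1000).astype(np.float32))
q=A[(A[:,2]>.222)&(A[:,2]<.24)];print('fin',len(q),q.mean(0),q[:,2].max(),rect(q))
q=A[(A[:,2]>.109)&(A[:,2]<.119)];print('can',rect(q))
q=A[(A[:,2]>.187)&(A[:,2]<.215)];print('tab',rect(q))
delta(can(-.0395,0,.30),Rd(198.4)); delta(can(-.0395,0,.213),Rd(198.4))
```

```text
2.1 [-0.48  0.15  0.56  1.83 -0.08  1.19  1.99] [ 0.51882902 -0.0697414   0.29929371]
fin 217 [ 0.52789388 -0.06304721  0.22812255] 0.2312104428221036 ((528.4649047851562, -62.75506591796875), (9.351832389831543, 15.179744720458984), 17.77044677734375)
can ((560.1121826171875, -52.19889831542969), (128.88031005859375, 109.59759521484375), 18.24385643005371)
tab ((566.6702270507812, -50.20989990234375), (98.19359588623047, 56.16929244995117), 18.438962936401367)
shift [-5.6, 0.5, -0.3] turn [-0.001, -0.003, -0.002]
shift [-5.8, 0.6, 86.7] turn [-0.001, -0.003, -0.002]
```

View pics/w1.png

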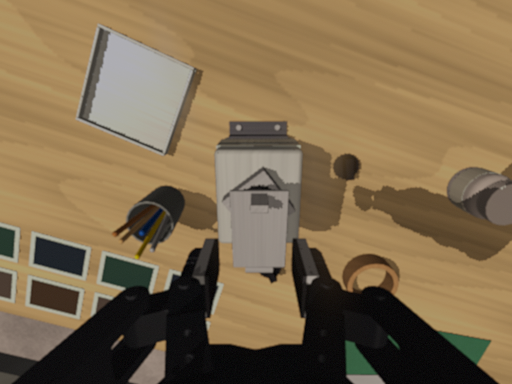

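>>> play_rows(
  deltas=[
    [40,[-9.5,0.5,30],[0,0,0]],
    [40,[-9.5,0.5,65],[0,0,0]],
    [36,[-9.5,0.5,86],[0,0,0]],
    [10,[-9.5,0.5,86],[0,0,0]],
    [10,[-9.5,0.5,86],[0,0,0]],
    [10,[-9.5,0.5,86],[0,0,0]],
    [10,[-9.5,0.5,86],[0,0,0]],
  ],
  squeeze=40,
)

```text
clock: 3.02
tcp_pos: [0.528, -0.0639, 0.2145]
orientation: [0.499, -3.101, 0.003]
contact_force: [-0.4, -0.6, 0.1]
grip_width: 0.0099
```

Run:
```python
from h import *
o=r.get_obs();print(o['clock'],o['tcp_pos'],o['grip_width'],o['contact_force'])
# arc about hinge in current tool axes
R0=R.from_rotvec(o['orientation']).as_matrix(); H=can(.052,0,.19); v=o['tcp_pos']-H
for t in np.arange(1,9)*.14:
    Q=R.from_rotvec(cy*t); s=R0.T@(Q.apply(v)-v)*1000
    print(t.round(2),s.round(1), (R0.T@(cy*t)).round(3))
```

```text
3.025 [ 0.52801554 -0.06385794  0.21445352] 0.009871577739855017 [-0.44472955 -0.57711609  0.0607321 ]
0.14 [ -4.3  -0.  -12. ] [ 0.    0.14 -0.  ]
0.28 [-10.1  -0.  -23.2] [ 0.001  0.28  -0.   ]
0.42 [-17.5  -0.  -33.5] [ 0.001  0.42  -0.001]
0.56 [-26.3  -0.  -42.7] [ 0.001  0.56  -0.001]
0.7 [-36.2   0.  -50.6] [ 0.002  0.7   -0.001]
0.84 [-47.2   0.  -57. ] [ 0.002  0.84  -0.001]
0.98 [-58.9   0.  -61.8] [ 0.002  0.98  -0.001]
1.12 [-71.2   0.1 -64.9] [ 0.003  1.12  -0.002]
```

Run:
```python
from h import *
p,d,P=cloud('wrist'); b,_,Q=cloud('scene')
save('s2',cv2.resize(np.hstack([cv2.resize(p[150:330,160:360],(400,360),interpolation=cv2.INTER_CUBIC),cv2.resize(b[120:255,180:330],(400,360),interpolation=cv2.INTER_CUBIC)]),(800,360)))
print(r.get_obs()['grip_width'])
```

```text
0.009820397152545983
```

View pics/s2.png

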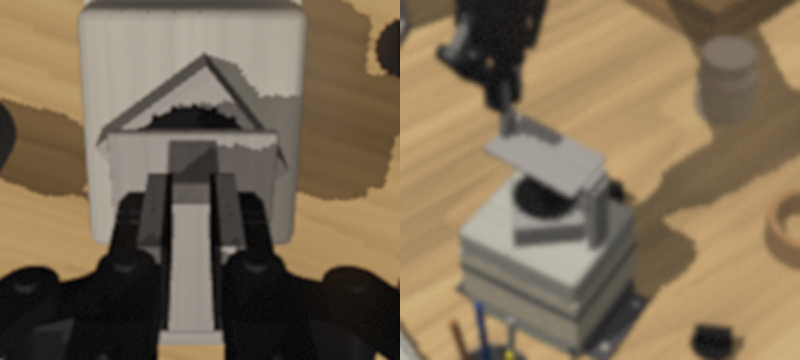

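>>> play_rows(
  deltas=[
    [0,[0,0,0],[0,0,0]],
    [0,[0,0,0],[0,0,0]],
    [0,[0,0,0],[0,0,0]],
    [0,[0,0,0],[0,0,0]],
  ],
  squeeze=40,
)

```text
clock: 3.62
tcp_pos: [0.5277, -0.0639, 0.214]
orientation: [0.498, -3.1, 0.003]
contact_force: [0.2, -0.6, -0.2]
grip_width: 0.0001
```

Run:
```python
from h import *
o=r.get_obs();p,d,P=cloud('wrist'); np.savez('w2.npz',p=p,P=P)
R0=R.from_rotvec(o['orientation']).as_matrix()
T=(P-o['tcp_pos'])@R0*1000
L=((P-C)@np.c_[cx,cy,[0,0,1]])*1000
im=cv2.resize(p[170:330,176:336],(640,640),interpolation=cv2.INTER_CUBIC); save('s3',im[:600])
for v in range(200,300,5): print(v,[tuple(np.nan_to_num(L[v,u]).round(0).astype(int).tolist()) for u in(236,246,256,266,276)])
print(o['tcp_pos'])
```

```text
200 [(-27, -18, 132), (-30, -8, 140), (-29, 0, 138), (-29, 9, 139), (-30, 18, 140)]
205 [(-24, -18, 137), (-29, -8, 150), (-29, 0, 150), (-28, 9, 149), (-24, 18, 138)]
210 [(-25, -17, 152), (-24, -8, 150), (-25, 0, 151), (-24, 9, 149), (-25, 17, 151)]
215 [(0, 0, 0), (-43, -6, 204), (-43, 0, 204), (-43, 7, 204), (-43, 13, 205)]
220 [(-41, -13, 208), (-40, -6, 207), (0, 0, 0), (-41, 7, 207), (-40, 13, 205)]
225 [(-36, -13, 205), (-40, -6, 213), (-40, 0, 214), (-40, 7, 213), (-37, 14, 206)]
230 [(-33, -13, 206), (-40, -6, 219), (-39, 0, 219), (-39, 7, 218), (-32, 14, 205)]
235 [(-29, -13, 205), (-38, -6, 224), (-38, 0, 223), (-38, 6, 223), (-29, 14, 205)]
240 [(-24, -13, 203), (-46, -5, 244), (-47, 0, 246), (-47, 5, 246), (-25, 14, 204)]
245 [(-21, -13, 204), (-46, -5, 250), (-47, 0, 251), (-47, 5, 251), (-20, 14, 203)]
250 [(-43, -10, 249), (-47, -5, 256), (-47, 0, 256), (-47, 5, 256), (-43, 10, 250)]
255 [(-43, -10, 254), (-47, -4, 261), (-46, 0, 260), (-47, 5, 260), (-42, 10, 253)]
260 [(-43, -9, 258), (-47, -4, 264), (-47, 0, 265), (-46, 5, 264), (-43, 10, 258)]
265 [(-42, -9, 262), (-47, -4, 269), (-46, 0, 268), (-47, 5, 269), (-43, 10, 262)]
270 [(-43, -9, 268), (-47, -4, 272), (-47, 0, 272), (-46, 5, 272), (-43, 9, 266)]
275 [(-49, -8, 280), (-46, -4, 275), (-46, 0, 274), (-48, 4, 277), (-49, 8, 279)]
280 [(-49, -8, 283), (-48, -4, 281), (-43, 0, 275), (-48, 4, 281), (-49, 8, 283)]
285 [(-48, -8, 285), (-48, -4, 284), (-40, 0, 274), (-48, 4, 285), (-48, 8, 285)]
290 [(-48, -7, 287), (0, 0, 0), (-38, 0, 274), (-48, 4, 287), (-48, 8, 287)]
295 [(-47, -7, 289), (-47, -4, 289), (-36, 0, 275), (-48, 4, 291), (-48, 8, 290)]
[ 0.52774218 -0.06390541  0.21404539]
```

View pics/s3.png

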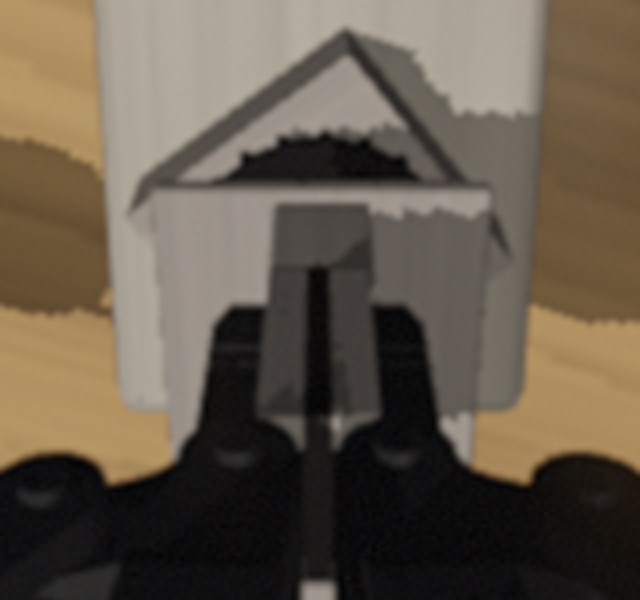

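The pads (bottom edge near pixel row 265 of the crop) end about z=0.24, above the fin top (0.231). The fingers shut on nothing, so the real tips sit about 25 mm behind the reported TCP. I'll reopen, go lower while watching the force, and close again.

>>> play_rows(
  deltas=[
    [40,[0,0,0],[0,0,0]],
    [40,[0,0,0],[0,0,0]],
    [40,[0,0,12],[0,0,0]],
    [40,[0,0,25],[0,0,0]],
    [0,[0,0,25],[0,0,0]],
    [0,[0,0,25],[0,0,0]],
    [0,[0,0,25],[0,0,0]],
    [0,[0,0,25],[0,0,0]],
  ],
  squeeze=40,
)

```text
clock: 4.68
tcp_pos: [0.5272, -0.0637, 0.189]
orientation: [0.499, -3.099, 0.002]
contact_force: [-2.5, 0.8, -1.7]
grip_width: 0.0151
```

Run:
```python
from h import *
o=r.get_obs();print(o['joints'].round(2))
R0=R.from_rotvec(o['orientation']).as_matrix(); H=can(.052,0,.19); v=o['tcp_pos']-H
for t in np.arange(1,13)*.1:
    Q=R.from_rotvec(cy*t); s=R0.T@(Q.apply(v)-v)*1000
    print(t.round(2),s.round(1))
```

```text
[-0.44  0.28  0.53  1.95 -0.17  0.96  2.07]
0.1 [-0.3 -0.  -8.8]
0.2 [ -1.5  -0.  -17.5]
0.3 [ -3.6  -0.  -26.1]
0.4 [ -6.4  -0.  -34.4]
0.5 [-10.2  -0.  -42.4]
0.6 [-14.6  -0.  -49.9]
0.7 [-19.9   0.  -57. ]
0.8 [-25.8   0.  -63.5]
0.9 [-32.3   0.  -69.5]
1.0 [-39.4   0.  -74.7]
1.1 [-47.    0.  -79.2]
1.2 [-54.9   0.1 -82.9]
```

>>> play_rows(
  deltas=[
    [0,[-0.3,0,-8.8],[0,0.1,0]],
    [0,[-1.5,0,-17.5],[0,0.2,0]],
    [0,[-3.6,0,-26.1],[0,0.3,0]],
    [0,[-6.4,0,-34.4],[0,0.4,0]],
    [0,[-10.2,0,-42.4],[0,0.5,0]],
    [0,[-14.6,0,-49.9],[0,0.6,0]],
    [0,[-14.6,0,-49.9],[0,0.6,0]],
  ],
  squeeze=40,
)

```text
clock: 5.55
tcp_pos: [0.5412, -0.0591, 0.2392]
orientation: [0.403, -2.507, 0.128]
contact_force: [-5.5, 1.1, 4.7]
grip_width: 0.0147
```

Run:
```python
from h import *
o=r.get_obs();print(o['joints'].round(2),o['contact_force'],o['moment'],o['grip_width'])
R0=R.from_rotvec(o['orientation']).as_matrix(); H=can(.052,0,.19); v=o['tcp_pos']-H
print(R0.round(3), np.linalg.norm(v))
for t in np.arange(1,9)*.1:
    Q=R.from_rotvec(cy*t); s=R0.T@(Q.apply(v)-v)*1000
    print(t.round(2),s.round(1), (R0.T@(cy*t)).round(3))
```

```text
[-0.43  0.65  0.55  1.46 -0.08  1.68  2.02] [-5.54005988  1.13067379  4.70124705] [ 0.28160729  0.79384739 -0.32669825] 0.014679799945692832
[[-0.78  -0.314 -0.542]
 [-0.257  0.949 -0.18 ]
 [ 0.571 -0.001 -0.821]] 0.08829331252770616
0.1 [-0.3  0.  -8.8] [ 0.   0.1 -0. ]
0.2 [ -1.5   0.  -17.6] [ 0.   0.2 -0. ]
0.3 [ -3.5   0.  -26.2] [ 0.001  0.3   -0.   ]
0.4 [ -6.4   0.  -34.5] [ 0.001  0.4   -0.   ]
0.5 [-10.1   0.  -42.5] [ 0.001  0.5   -0.   ]
0.6 [-14.6   0.  -50.1] [ 0.001  0.6   -0.   ]
0.7 [-19.8   0.  -57.2] [ 0.002  0.7   -0.   ]
0.8 [-25.7   0.1 -63.8] [ 0.002  0.8   -0.   ]
```

Run:
```python
from h import *
o=r.get_obs()
R0=R.from_rotvec(o['orientation']).as_matrix(); H=can(.052,0,.19); G=o['tcp_pos']-R0[:,2]*.033; v=G-H
print('phi',np.arctan2(v[2],-(v@cx)))
for t in np.arange(1,7)*.1:
    k=t*.35
    G2=H+R.from_rotvec(cy*t).apply(v); R2=R.from_rotvec(cy*k).as_matrix()@R0
    print(t.round(2),(R0.T@(G2+R2[:,2]*.033-o['tcp_pos'])*1000).round(1),round(k,3))
```

```text
phi 0.9502088008144807
0.1 [-2.4  0.  -8.7] 0.035
0.2 [ -5.7   0.  -17. ] 0.07
0.3 [ -9.8   0.  -24.9] 0.105
0.4 [-14.6   0.  -32.2] 0.14
0.5 [-20.1   0.  -39. ] 0.175
0.6 [-26.3   0.1 -45.1] 0.21
```

>>> play_rows(
  deltas=[
    [0,[-2.4,0,-8.7],[0,0.035,0]],
    [0,[-5.7,0,-17],[0,0.07,0]],
    [0,[-9.8,0,-24.9],[0,0.105,0]],
    [0,[-14.6,0,-32.2],[0,0.14,0]],
    [0,[-20.1,0,-39],[0,0.175,0]],
    [0,[-20.1,0,-39],[0,0.175,0]],
  ],
  squeeze=30,
)

```text
clock: 6.3
tcp_pos: [0.5778, -0.0471, 0.2575]
orientation: [0.377, -2.337, 0.16]
contact_force: [-0.5, 1.4, -3.5]
grip_width: 0.0146
```

Run:
```python
from h import *
o=r.get_obs();print(o['joints'].round(2),o['contact_force'],o['grip_width'])
R0=R.from_rotvec(o['orientation']).as_matrix();print(R0.round(3))
L=np.c_[cx,cy,[0,0,1]].T@(o['tcp_pos']-C); print('can frame tcp',L, 'grip',np.c_[cx,cy,[0,0,1]].T@(o['tcp_pos']-R0[:,2]*.033-C))
```

```text
[-0.44  0.83  0.63  1.23 -0.11  1.91  2.08] [-0.49966236  1.41266952 -3.49811523] 0.01464916438886823
[[-0.675 -0.316 -0.666]
 [-0.222  0.949 -0.225]
 [ 0.703 -0.004 -0.711]]
can frame tcp [1.71479305e-02 6.17049674e-06 2.57461599e-01] grip [4.03542559e-02 1.13184782e-04 2.80923377e-01]
```

Run:
```python
from h import *
o=r.get_obs()
for p in((.05,.33),(.03,.34),(-.03,.34),(-.03,.215)): delta(can(p[0],0,p[1]),Rd(198.4),o)
```

```text
shift [27.7, -0.3, -74.7] turn [-0.004, -0.78, -0.001]
shift [48.9, -0.3, -67.7] turn [-0.004, -0.78, -0.001]
shift [91.6, -0.3, -25.5] turn [-0.004, -0.78, -0.001]
shift [3.7, 0.2, 63.3] turn [-0.004, -0.78, -0.001]
```

>>> play_rows(
  deltas=[
    [45,[0,0,0],[0,0,0]],
    [45,[0,0,0],[0,0,0]],
    [45,[0,0,-50],[0,0,0]],
    [45,[15,0,-80],[0,-0.2,0]],
    [45,[30,0,-80],[0,-0.4,0]],
    [20,[49,0,-68],[0,-0.6,0]],
    [0,[75,0,-42],[0,-0.78,0]],
    [0,[92,0,-25],[0,-0.78,0]],
  ],
  squeeze=30,
)

```text
clock: 7.3
tcp_pos: [0.5271, -0.065, 0.3406]
orientation: [-0.495, 3.098, -0.002]
contact_force: [0.2, 0.4, 0.7]
grip_width: 0.0001
```

Run:
```python
from h import *
o=r.get_obs();print(o['joints'].round(2),o['contact_force'],o['grip_width'])
delta(can(-.03,0,.215),Rd(198.4),o)
p,d,P=cloud('wrist')
L=((P-C)@np.c_[cx,cy,[0,0,1]]).reshape(-1,3)*1000
L=L[(abs(L[:,1])<25)&(L[:,0]>-30)&(L[:,0]<110)&(L[:,2]>195)]
for a in range(190,330,10):
    q=L[(L[:,2]>a)&(L[:,2]<a+10)]
    if len(q)>5: print(a,len(q),np.percentile(q[:,0],[5,50,95]).round())
save('w3',p)
```

```text
[-0.35  0.13  0.4   1.74 -0.05  1.28  1.95] [0.17565929 0.43220887 0.67649386] 0.000113517319000903
shift [-6.1, 1.3, 125.7] turn [-0.002, 0.004, -0.004]
190 16 [49. 49. 50.]
200 20 [44. 46. 47.]
210 32 [41. 42. 44.]
220 20 [38. 39. 39.]
270 7 [19. 20. 22.]
```

View pics/w3.png

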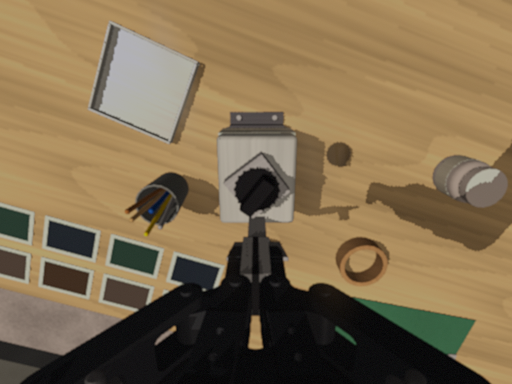

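>>> play_rows(
  deltas=[
    [0,[-6,1,55],[0,0,0]],
    [0,[-6,1,110],[0,0,0]],
    [0,[-10,1,125],[0,0,0]],
    [0,[-30,1,125],[0,0,0]],
    [0,[-50,1,125],[0,0,0]],
    [0,[-70,1,125],[0,0,0]],
    [0,[-90,1,125],[0,0,0]],
    [0,[-105,1,125],[0,0,0]],
  ],
)

```text
clock: 8.35
tcp_pos: [0.6273, -0.0322, 0.2177]
orientation: [-0.494, 3.099, -0.003]
contact_force: [-2.6, -1.7, 0.1]
grip_width: -0.0002
```

Run:
```python
from h import *
o=r.get_obs();print(o['joints'].round(2),o['contact_force'],np.c_[cx,cy,[0,0,1]].T@(o['tcp_pos']-C))
```

```text
[-0.33  0.4   0.37  1.69 -0.16  1.08  1.98] [-2.60319965 -1.71589113  0.14653383] [ 0.06886733 -0.00150461  0.21773545]
```

Pushing at about 3 N, as expected. I'll go on in small steps towards the stop.

>>> play_rows(
  deltas=[
    [0,[-5,0,0],[0,0,0]],
    [0,[-9,0,0],[0,0,0]],
    [0,[-12,0,0],[0,0,0]],
    [0,[-12,0,0],[0,0,0]],
  ],
)

```text
clock: 8.85
tcp_pos: [0.6389, -0.0285, 0.2179]
orientation: [-0.494, 3.098, -0.003]
contact_force: [-0.9, 0.0, -0.6]
grip_width: -0.0
```

>>> play_rows(
  deltas=[
    [0,[-3,0,0],[0,0,0]],
    [0,[-6,0,0],[0,0,0]],
    [0,[-6,0,0],[0,0,0]],
  ],
)

```text
clock: 9.22
tcp_pos: [0.6451, -0.0265, 0.2181]
orientation: [-0.494, 3.097, -0.003]
contact_force: [-0.8, -1.2, 0.3]
grip_width: 0.0002
```

Run:
```python
from h import *
o=r.get_obs();print(o['contact_force'],np.c_[cx,cy,[0,0,1]].T@(o['tcp_pos']-C))
p,d,P=cloud('top')
L=((P-C)@np.c_[cx,cy,[0,0,1]]).reshape(-1,3)*1000
q=L[(abs(L[:,1])<27)&(L[:,0]>60)&(L[:,0]<140)&(L[:,2]>195)&(L[:,2]<275)]
for a in range(190,290,10):
    s=q[(q[:,2]>a)&(q[:,2]<a+10)]
    if len(s)>5: print(a,len(s),np.percentile(s[:,0],[5,50,95]).round())
delta(can(.02,0,.36),Rd(198.4),o); delta(can(-.045,0,.36),Rd(160.9),o)
```

```text
[-0.8221951  -1.16499485  0.29541806] [ 0.08752908 -0.00172697  0.21806682]
shift [66.9, 1.0, -142.2] turn [-0.003, 0.005, -0.005]
shift [131.9, 0.7, -142.5] turn [-0.001, 0.005, 0.65]
```

>>> play_rows(
  deltas=[
    [0,[20,0,-30],[0,0,0]],
    [0,[40,0,-90],[0,0,0.1]],
    [0,[70,0,-140],[0,0,0.25]],
    [20,[100,0,-142],[0,0,0.4]],
    [45,[132,1,-142],[0,0,0.55]],
    [45,[132,1,-142],[0,0,0.65]],
    [45,[132,1,-142],[0,0,0.65]],
  ],
)

```text
clock: 10.15
tcp_pos: [0.5188, -0.0662, 0.36]
orientation: [0.519, 3.091, 0.001]
contact_force: [-0.8, -0.3, -0.1]
grip_width: 0.0451
```

Run:
```python
from h import *
o=r.get_obs();print(o['clock'],o['joints'].round(2),o['tcp_pos'])
p,d,P=cloud('wrist'); pt,_,Pt=cloud('top')
np.savez('w4.npz',p=p,P=P,Pt=Pt,pt=pt)
M=np.c_[cx,cy,[0,0,1]]
for nm,A in(('wr',P),('top',Pt)):
    L=((A-C)@M).reshape(-1,3)*1000; L=L[np.isfinite(L[:,0])]
    rect=lambda q:cv2.minAreaRect(q[:,:2].astype(np.float32))
    q=L[(np.hypot(L[:,0],L[:,1])<100)&(L[:,2]>109)&(L[:,2]<119)];print(nm,'can',rect(q))
    q=L[(np.hypot(L[:,0],L[:,1])<48)&(L[:,2]>134)&(L[:,2]<143)];print('block',len(q),rect(q))
    q=L[(np.hypot(L[:,0],L[:,1])<45)&(L[:,2]>145)&(L[:,2]<156)];print('flange',len(q),q.mean(0) if len(q) else 0,cv2.minEnclosingCircle(q[:,:2].astype(np.float32)) if len(q) else 0)
    q=L[(np.hypot(L[:,0],L[:,1])<45)&(L[:,2]>168)&(L[:,2]<195)];print('wing',len(q),rect(q),np.percentile(q[:,2],[5,50,95]),q.mean(0))
    for a in range(190,290,15):
        s=L[(abs(L[:,1])<27)&(L[:,0]>45)&(L[:,0]<140)&(L[:,2]>a)&(L[:,2]<a+15)]
        if len(s)>5: print(a,len(s),np.percentile(s[:,0],[5,50,95]).round(),s[:,2].mean().round())
save('w4',cv2.resize(p[80:330,130:380],(600,600),interpolation=cv2.INTER_CUBIC))
```

```text
10.15 [-0.44  0.1   0.5   1.74 -0.05  1.31  1.3 ] [ 0.518837   -0.06621083  0.36000709]
wr can ((-0.39441680908203125, 1.2057075500488281), (109.38648223876953, 129.68360900878906), 89.8534164428711)
block 627 ((-0.0637960433959961, 0.9389991760253906), (64.05839538574219, 64.4163818359375), 37.270111083984375)
flange 860 [ -3.50898259   2.13740194 149.86273046] ((-0.30464088916778564, 0.9206670522689819), 30.27880859375)
wing 579 ((-0.5586204528808594, 1.3226242065429688), (18.029827117919922, 49.39433288574219), 52.48964309692383) [175.06852494 182.01299869 183.25192825] [ -2.53891866   2.35829865 181.43218363]
190 625 [48. 58. 65.] 197.0
205 366 [66. 71. 77.] 212.0
220 266 [78. 85. 90.] 228.0
235 328 [ 91.  98. 103.] 243.0
250 272 [104. 109. 114.] 256.0
top can ((-0.5356674194335938, 22.62117576599121), (66.85584259033203, 129.9672393798828), 89.95625305175781)
block 174 ((-8.709912300109863, 11.915184020996094), (63.87858200073242, 37.24443435668945), 36.59487533569336)
flange 280 [ -3.01061585   9.88088479 150.98210794] ((-2.887484550476074, 5.678161144256592), 29.296154022216797)
wing 115 ((-9.996700286865234, 8.186988830566406), (17.817174911499023, 26.54905128479004), 51.649986267089844) [175.27547433 183.07402542 184.98815338] [-11.37448813   9.99910286 182.48568586]
190 52 [57. 61. 65.] 201.0
205 143 [65. 72. 77.] 214.0
220 235 [77. 83. 89.] 228.0
235 266 [ 90.  96. 129.] 243.0
250 283 [103. 109. 122.] 257.0
```

View pics/w4.png

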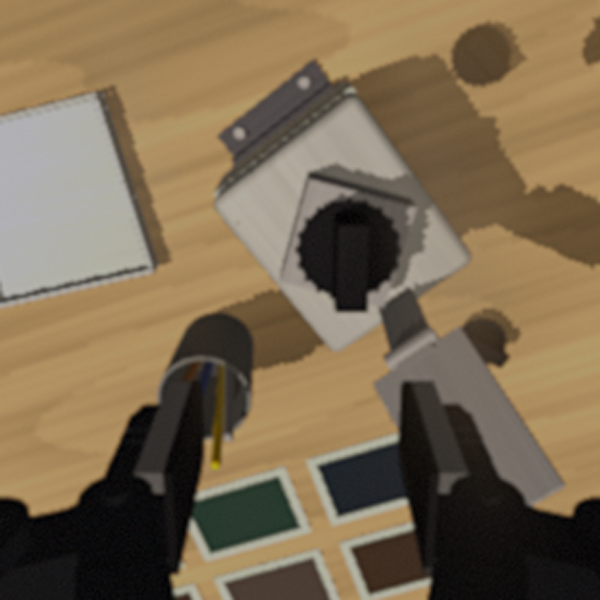

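Run:
```python
from h import *
o=r.get_obs()
for z in(.2,.135): delta(can(-.0003,.0011,z),Rd(160.9),o)
```

```text
shift [-33.9, 27.2, 159.8] turn [0.001, 0.006, 0.002]
shift [-33.5, 27.1, 224.8] turn [0.001, 0.006, 0.002]
```

>>> play_rows(
  deltas=[
    [40,[-17,14,40],[0,0.003,0]],
    [40,[-34,27,90],[0,0.006,0]],
    [40,[-34,27,140],[0,0.006,0]],
    [40,[-34,27,170],[0,0.006,0.002]],
    [40,[-34,27,200],[0,0.006,0.002]],
    [40,[-34,27,215],[0,0.006,0.002]],
    [40,[-34,27,215],[0,0.006,0.002]],
  ],
  squeeze=30,
)

```text
clock: 11.12
tcp_pos: [0.561, -0.0517, 0.1441]
orientation: [-0.519, -3.097, -0.0]
contact_force: [0.9, 0.8, -0.5]
grip_width: 0.0399
```

Run:
```python
from h import *
f=[]
for i in range(4): o=r.get_obs(); f.append(o['contact_force']); p,d,P=cloud('wrist')
print(np.mean(f,0),np.std(f,0),o['tcp_pos'],o['joints'].round(2))
delta(can(-.0003,.0011,.135),Rd(160.9))
M=np.c_[cx,cy,[0,0,1]]
L=((P-C)@M)*1000; T=(P-o['tcp_pos'])@R.from_rotvec(o['orientation']).as_matrix()*1000
for v in range(200,300,6): print(v,[tuple(np.nan_to_num(T[v,u]).round(0).astype(int).tolist()) for u in(205,215,225,235,256,277,287,297,307)])
save('w5',cv2.resize(p[140:340,130:380],(750,600),interpolation=cv2.INTER_CUBIC))
```

```text
[ 0.31984927 -0.05780877  0.21234903] [0.41760378 0.62723459 0.67244236] [ 0.56229044 -0.05191494  0.14606081] [-0.37  0.39  0.45  1.91 -0.22  0.89  1.42]
shift [1.4, -0.1, 11.1] turn [0.002, 0.002, 0.0]
200 [(10, -36, 30), (19, -25, 7), (23, -18, -4), (23, -12, -3), (26, 0, -11), (23, 13, -4), (22, 19, 0), (19, 27, 8), (19, 33, 8)]
206 [(5, -37, 31), (19, -24, -2), (19, -18, -4), (19, -12, -3), (26, 0, -20), (19, 13, -4), (20, 19, -5), (15, 27, 7), (15, 33, 8)]
212 [(1, -37, 31), (15, -24, -3), (15, -18, -4), (16, -12, -5), (25, 0, -28), (16, 13, -5), (15, 19, -4), (11, 27, 7), (11, 33, 7)]
218 [(-5, -37, 32), (11, -24, -4), (12, -18, -5), (12, -12, -5), (26, 0, -36), (12, 13, -5), (11, 19, -4), (12, 25, -5), (6, 34, 8)]
224 [(2, -33, 8), (7, -25, -3), (7, -19, -4), (8, -12, -5), (23, 0, -37), (7, 13, -4), (7, 20, -3), (8, 26, -5), (-9, 39, 31)]
230 [(-3, -33, 8), (3, -25, -3), (3, -19, -4), (4, -12, -5), (19, 0, -36), (3, 14, -3), (3, 20, -4), (3, 26, -4), (-15, 39, 32)]
236 [(-7, -33, 7), (-1, -25, -3), (-1, -19, -4), (-1, -13, -4), (16, 0, -36), (-1, 14, -4), (-1, 20, -4), (-1, 2
[... 743 characters left out ...]
20, -44), (-52, -24, 32), (-51, -16, 32), (-4, 0, -37), (-35, 15, 8), (-34, 22, 7), (3, 20, -47), (11, 22, -59)]
278 [(9, -21, -62), (-4, -20, -43), (-139, -38, 147), (-57, -16, 32), (-9, 0, -36), (-57, 18, 32), (-46, 24, 17), (-1, 20, -47), (10, 22, -62)]
284 [(7, -21, -62), (-6, -20, -45), (-147, -38, 146), (-65, -17, 34), (-12, 0, -37), (-64, 18, 34), (-47, 23, 11), (-3, 20, -49), (8, 22, -63)]
290 [(4, -21, -62), (-10, -20, -45), (-157, -39, 146), (-157, -26, 146), (-16, 0, -37), (-156, 28, 146), (-47, 22, 4), (-6, 20, -49), (5, 22, -64)]
296 [(2, -21, -64), (-167, -52, 147), (-167, -39, 148), (-166, -26, 146), (-20, 0, -37), (-166, 28, 147), (-166, 41, 147), (-9, 20, -51), (3, 22, -66)]
```

View pics/w5.png

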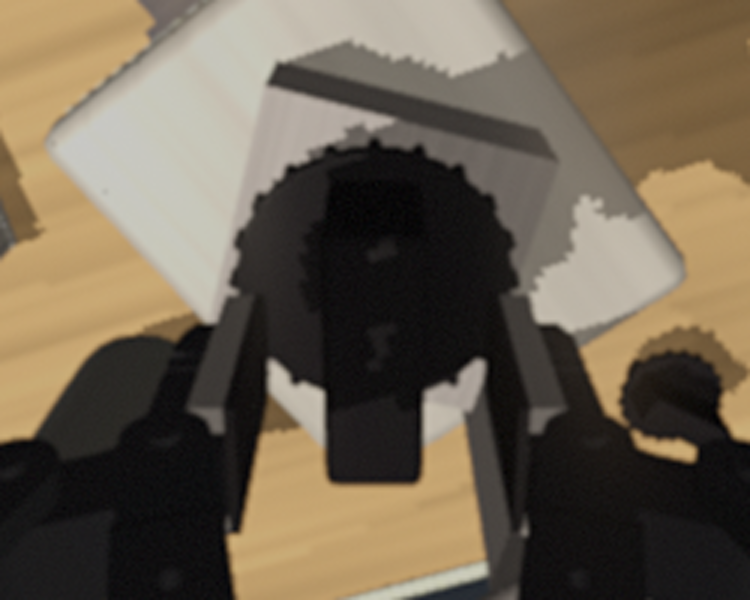

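>>> play_rows(
  deltas=[
    [40,[1.4,0,8],[0,0,0]],
    [40,[1.4,0,15],[0,0,0]],
    [0,[1.4,0,15],[0,0,0]],
    [0,[1.4,0,15],[0,0,0]],
    [0,[1.4,0,15],[0,0,0]],
    [0,[1.4,0,15],[0,0,0]],
  ],
  squeeze=60,
)

```text
clock: 12.08
tcp_pos: [0.5606, -0.0515, 0.131]
orientation: [0.52, 3.096, 0.002]
contact_force: [-0.8, 0.4, -0.9]
grip_width: 0.0172
```

```bash
cat >> h.py <<'E'
def st(n=5):
    f=[];m=[];t=[]
    for i in range(n): r.grab_frame('top'); o=r.get_obs(); f.append(o['contact_force']); m.append(o['moment']);t.append(o['tcp_pos'])
    print('t',round(o['clock'],2),'F',np.mean(f,0).round(2),'M',np.mean(m,0).round(2),'canxyz',(np.c_[cx,cy,[0,0,1]].T@(np.mean(t,0)-C)*1000).round(2),'w',round(o['grip_width'],4),'az',np.degrees(np.arctan2(*R.from_rotvec(o['orientation']).as_matrix()[1::-1,0])).round(1))
E
python3 -c "
from h import *
st(6)"
```

```text
t 12.38 F [-2.16 -0.35 -0.79] M [-0.03  0.49 -0.01] canxyz [ -0.53   1.27 131.  ] w 0.0175 az 160.9
```

>>> play_rows(
  deltas=[
    [0,[0,0,2],[0,0,0]],
    [0,[0,0,4],[0,0,0]],
    [0,[0,0,6],[0,0,0]],
    [0,[0,0,6],[0,0,0]],
  ],
)

```text
clock: 12.88
tcp_pos: [0.5607, -0.0515, 0.1254]
orientation: [0.52, 3.096, 0.003]
contact_force: [-3.9, -0.2, 7.3]
grip_width: 0.0173
```

```bash
python3 -c "
from h import *
st(5)"
```

```text
t 13.12 F [-4.75  0.18  6.84] M [0.01 1.07 0.  ] canxyz [ -0.46   1.19 125.5 ] w 0.017 az 160.9
```

>>> play_rows(
  deltas=[
    [0,[0.7,0,1.5],[0,0,0]],
    [0,[0.7,0,3],[0,0,0]],
    [0,[0.7,0,3.5],[0,0,0]],
    [0,[0.7,0,3.5],[0,0,0]],
  ],
)

```text
clock: 13.62
tcp_pos: [0.5607, -0.0515, 0.1231]
orientation: [0.521, 3.095, 0.003]
contact_force: [-5.4, 0.2, 10.0]
grip_width: 0.0171
```

```bash
python3 -c "
from h import *
st(5)"
```

```text
t 13.88 F [-4.89  0.34  9.95] M [-0.04  1.12  0.  ] canxyz [ -0.47   1.18 123.1 ] w 0.0167 az 160.9
```

>>> play_rows(
  deltas=[
    [0,[0.7,0,2],[0,0,0]],
    [0,[0.7,0,2.6],[0,0,0]],
    [0,[0.7,0,2.6],[0,0,0]],
  ],
)

```text
clock: 14.25
tcp_pos: [0.5607, -0.0516, 0.1217]
orientation: [0.521, 3.093, 0.004]
contact_force: [-5.8, 0.7, 11.6]
grip_width: 0.0172
```

```bash
python3 -c "
from h import *
st(5)"
```

```text
t 14.5 F [-5.37  0.02 11.76] M [-0.    1.27 -0.  ] canxyz [ -0.45   1.17 121.77] w 0.0173 az 160.9
```

>>> play_rows(
  deltas=[
    [0,[0.7,0,1.3],[0,0,-0.05]],
    [0,[0.7,0,1.3],[0,0,-0.12]],
    [0,[0.7,0,1.3],[0,0,-0.19]],
    [0,[0.7,0,1.3],[0,0,-0.26]],
    [0,[0.7,0,1.3],[0,0,-0.26]],
  ],
)

```text
clock: 15.12
tcp_pos: [0.5621, -0.0515, 0.1223]
orientation: [0.115, 3.13, 0.004]
contact_force: [-2.6, -0.1, 11.6]
grip_width: 0.017
```

```bash
python3 -c "
from h import *
st(5)"
```

```text
t 15.38 F [-2.78 -0.14 10.97] M [-0.03  0.65  0.  ] canxyz [  0.87   0.72 122.23] w 0.0174 az 175.8
```

>>> play_rows(
  deltas=[
    [0,[0.5,0,2],[0,0,0]],
    [0,[0.5,0,2],[0,0,-0.08]],
    [0,[0.5,0,2],[0,0,-0.16]],
    [0,[0.5,0,2],[0,0,-0.24]],
    [0,[0.5,0,2],[0,0,-0.32]],
    [0,[0.5,0,2],[0,0,-0.4]],
    [0,[0.5,0,2],[0,0,-0.4]],
  ],
)

```text
clock: 16.25
tcp_pos: [0.5639, -0.0513, 0.1221]
orientation: [-0.509, 3.086, 0.001]
contact_force: [-2.4, 1.0, 11.0]
grip_width: 0.0172
```

```bash
python3 -c "
from h import *
st(5)"
```

```text
t 16.5 F [-1.8   1.22 11.02] M [0.17 0.56 0.01] canxyz [  2.75   0.4  122.14] w 0.0172 az -161.3
```

>>> play_rows(
  deltas=[
    [0,[1,0,2.2],[0,0,0]],
    [0,[1.5,0,2.2],[0,0,-0.08]],
    [0,[1.8,0,2.2],[0,0,-0.16]],
    [0,[2,0,2.2],[0,0,-0.24]],
    [0,[2.2,0.2,2.2],[0,0,-0.32]],
    [0,[2.4,0.4,2.2],[0,0,-0.38]],
    [0,[2.4,0.4,2.2],[0,0,-0.38]],
  ],
)

```text
clock: 17.38
tcp_pos: [0.5645, -0.0511, 0.1221]
orientation: [-1.08, 2.929, -0.005]
contact_force: [-1.4, 1.4, 11.3]
grip_width: 0.017
```

```bash
python3 -c "
from h import *
st(5)"
```

```text
t 17.62 F [-1.13  1.71 11.24] M [ 0.28  0.39 -0.01] canxyz [  3.27   0.44 122.05] w 0.0171 az -139.5
```

>>> play_rows(
  deltas=[
    [0,[1,0.4,2],[0,0,-0.07]],
    [0,[1.5,0.6,2],[0,0,-0.14]],
    [0,[1.5,0.8,2],[0,0,-0.21]],
    [0,[1.5,0.8,2],[0,0,-0.275]],
    [0,[1.5,0.8,2],[0,0,-0.275]],
  ],
)

```text
clock: 18.25
tcp_pos: [0.5645, -0.0506, 0.1219]
orientation: [-1.47, 2.75, -0.01]
contact_force: [-4.3, 2.1, 12.7]
grip_width: 0.0174
```

```bash
python3 -c "
from h import *
st(4)
p,d,P=cloud('wrist');save('w6',cv2.resize(p[140:340,130:380],(500,400),interpolation=cv2.INTER_CUBIC))"
```

```text
t 18.45 F [-3.78  2.26 12.96] M [ 0.39  1.05 -0.09] canxyz [  3.46   0.82 121.89] w 0.0174 az -123.8
```

View pics/w6.png

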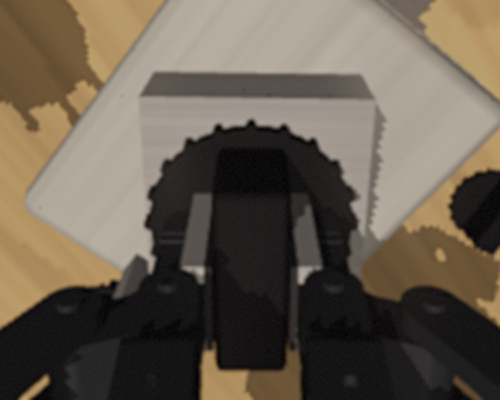

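>>> play_rows(
  deltas=[
    [0,[0.5,0,-2],[0,0,0]],
    [0,[0.5,0,-5],[0,0,0]],
    [0,[0.5,0,-8],[0,0,0]],
    [0,[0.5,0,-11],[0,0,0]],
    [0,[0.5,0,-14],[0,0,0]],
    [0,[0.5,0,-14],[0,0,0]],
  ],
)

```text
clock: 19.25
tcp_pos: [0.5637, -0.0515, 0.1359]
orientation: [-1.469, 2.752, -0.01]
contact_force: [-2.0, 0.2, -0.7]
grip_width: 0.0171
```

```bash
python3 -c "
from h import *
st(4)"
```

```text
t 19.45 F [-1.73  0.29 -0.65] M [ 0.04  0.41 -0.07] canxyz [  2.4    0.24 135.88] w 0.0166 az -123.8
```

>>> play_rows(
  deltas=[
    [0,[0,0,-3],[0,0,0]],
    [0,[0,0,-6],[0,0,0]],
    [0,[0,0,-9],[0,0,0]],
    [0,[0,0,-12],[0,0,0]],
    [0,[0,0,-12],[0,0,0]],
  ],
)

```text
clock: 20.08
tcp_pos: [0.5639, -0.0516, 0.1484]
orientation: [-1.469, 2.751, -0.011]
contact_force: [0.4, -0.7, -0.8]
grip_width: 0.0167
```

```bash
python3 -c "
from h import *
st(4)"
```

```text
t 20.27 F [-0.1   0.2  -1.16] M [-0.04  0.05  0.02] canxyz [  2.24   0.3  147.93] w 0.0171 az -123.8
```

>>> play_rows(
  deltas=[
    [0,[0,0,-12],[0,0,0]],
    [0,[0,0,-30],[0,0,0]],
    [0,[0,0,-55],[0,0,0]],
    [0,[0,0,-85],[0,0,0]],
    [0,[0,0,-112],[0,0,0]],
    [0,[0,0,-112],[0,0,0]],
  ],
)

```text
clock: 21.02
tcp_pos: [0.5624, -0.0522, 0.2626]
orientation: [-1.467, 2.747, -0.014]
contact_force: [0.4, 0.6, -0.5]
grip_width: 0.0168
```

Run:
```python
from h import *
st(2)
for nm,f,k in(('top','c0.npz','P'),('wr','w1.npz','P'),('sc','c0.npz','Q')):
    A=np.load(f)[k].reshape(-1,3);A=A[np.isfinite(A[:,0])]
    q=A[(abs(A[:,0]-.51)<.1)&(abs(A[:,1]+.225)<.1)&(A[:,2]>.013)&(A[:,2]<.024)]
    print(nm,len(q),cv2.minAreaRect((q[:,:2]*1000).astype(np.float32)))
    q=A[(abs(A[:,0]-.505)<.04)&(abs(A[:,1]+.225)<.03)]; print('floor',q[:,2].mean())
b,_,Q=cloud('scene'); save('s7',cv2.resize(b[60:300,130:400],(675,600),interpolation=cv2.INTER_CUBIC))
p,d,P=cloud('top')
L=((P-C)@np.c_[cx,cy,[0,0,1]]*1000)
K,T=cam('top')
o=r.get_obs(); q=Q.reshape(-1,3); q=q[np.isfinite(q[:,0])]
q=q[(np.hypot(*(q[:,:2]-o['tcp_pos'][:2]).T)<.035)&(q[:,2]>.2)&(q[:,2]<.34)]
h,e=np.histogram(q[:,2],np.arange(.2,.34,.005)); print([(round(a,3),n) for a,n in zip(e,h) if n])
```

```text
t 21.12 F [-0.22 -0.29 -1.56] M [-0.03  0.02 -0.  ] canxyz [ -0.36   0.57 260.26] w 0.0173 az -123.8
top 314 ((494.93896484375, -263.35467529296875), (135.9158935546875, 140.40948486328125), 84.44195556640625)
floor 0.005305760469669012
wr 853 ((495.84259033203125, -263.79229736328125), (135.68685913085938, 140.69161987304688), 84.43643951416016)
floor 0.004383948377749431
sc 350 ((497.5569763183594, -264.521484375), (134.677490234375, 142.25831604003906), 84.49393463134766)
floor 0.006705769913023784
[(np.float64(0.25), np.int64(1)), (np.float64(0.255), np.int64(4)), (np.float64(0.27), np.int64(33)), (np.float64(0.275), np.int64(197)), (np.float64(0.28), np.int64(10)), (np.float64(0.285), np.int64(26)), (np.float64(0.29), np.int64(40)), (np.float64(0.295), np.int64(45)), (np.float64(0.3), np.int64(43)), (np.float64(0.305), np.int64(45)), (np.float64(0.31), np.int64(82)), (np.float64(0.315), np.int64(10)), (np.float64(0.325), np.int64(1)), (np.float64(0.33), np.int64(3))]
```

View pics/s7.png

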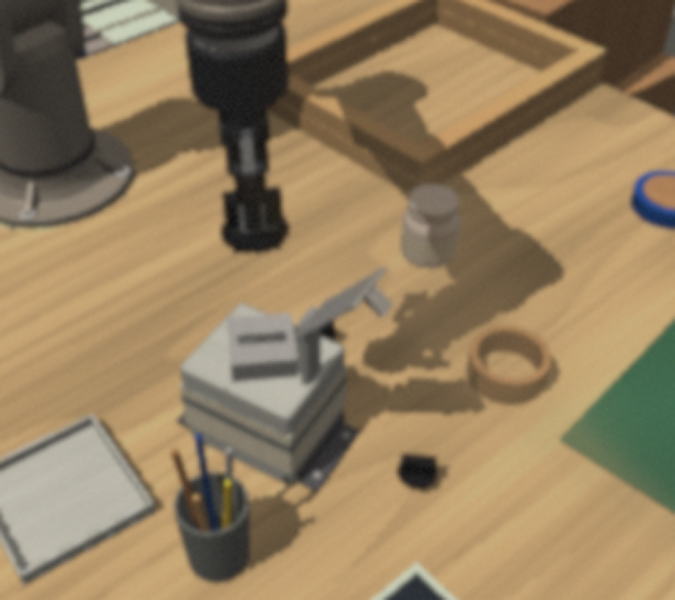

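Run:
```python
from h import *
o=r.get_obs(); print(o['joints'].round(2))
for z in(.26,.05,.02): delta([.496,-.264,z],Rd(236.2),o)
```

```text
[-0.14  0.23  0.14  1.79 -0.04  1.1   2.57]
shift [211.8, -64.8, -3.7] turn [-0.015, 0.016, -0.0]
shift [215.0, -61.7, 206.3] turn [-0.015, 0.016, -0.0]
shift [215.5, -61.2, 236.3] turn [-0.015, 0.016, -0.0]
```

>>> play_rows(
  deltas=[
    [0,[30,-9,-4],[0,0,0.1]],
    [0,[65,-20,-4],[-0.01,0.01,0.2]],
    [0,[105,-32,-4],[-0.01,0.01,0.3]],
    [0,[145,-44,-4],[-0.015,0.016,0.4]],
    [0,[180,-55,-4],[-0.015,0.016,0.5]],
    [0,[205,-62,0],[-0.015,0.016,0.6]],
    [0,[212,-65,10],[-0.015,0.016,0.6]],
    [0,[212,-65,10],[-0.015,0.016,0.6]],
  ],
)

```text
clock: 22.22
tcp_pos: [0.4955, -0.2641, 0.2448]
orientation: [0.595, -3.083, -0.012]
contact_force: [0.1, 0.3, -0.5]
grip_width: 0.0168
```

Run:
```python
from h import *
o=r.get_obs(); print(o['joints'].round(2),o['tcp_pos'],o['grip_width'])
A=Rd(236.2-34.4)
for z in(.05,.02,.009): delta([.496,-.264,z],A,o)
```

```text
[ 0.09  0.26  0.35  1.8  -0.11  1.1   2.44] [ 0.49549402 -0.26414502  0.24479509] 0.016777764565817175
shift [-0.6, -1.6, 194.8] turn [0.008, -0.0, 0.001]
shift [-0.6, -1.8, 224.8] turn [0.008, -0.0, 0.001]
shift [-0.6, -1.9, 235.8] turn [0.008, -0.0, 0.001]
```

>>> play_rows(
  deltas=[
    [0,[0,0,40],[0.008,0,0]],
    [0,[0,-1,90],[0.008,0,0]],
    [0,[0,-1,140],[0.008,0,0]],
    [0,[0,-1.5,180],[0.008,0,0]],
    [0,[0,-1.5,205],[0.008,0,0]],
    [0,[0,-1.5,218],[0.008,0,0]],
    [0,[0,-1.5,222],[0.008,0,0]],
    [0,[0,-1.5,222],[0.008,0,0]],
  ],
)

```text
clock: 23.22
tcp_pos: [0.496, -0.2639, 0.0235]
orientation: [-0.596, 3.084, -0.001]
contact_force: [0.2, 0.4, -2.1]
grip_width: 0.0166
```

```bash
python3 -c "
from h import *
st(4)
o=r.get_obs();print(o['tcp_pos']);p,d,P=cloud('wrist');T=(P-o['tcp_pos'])@R.from_rotvec(o['orientation']).as_matrix()*1000
m=(abs(T[...,1])<30)&(T[...,1]**2>14**2)&(T[...,0]>14)&(T[...,0]<30)
print(np.histogram(P[m][:,2],np.arange(0,.08,.004)))"
```

```text
t 23.43 F [ 0.01 -0.26 -0.79] M [-0.    0.02  0.02] canxyz [-128.9  -180.14   23.74] w 0.0171 az -158.1
[ 0.49591975 -0.26413294  0.02367832]
(array([821, 247,   0,   0,   0,   0,   0,   0,  30, 432,  32,   0,   0,
         0,   0,   0,   0,   0,   0]), array([0.   , 0.004, 0.008, 0.012, 0.016, 0.02 , 0.024, 0.028, 0.032,
       0.036, 0.04 , 0.044, 0.048, 0.052, 0.056, 0.06 , 0.064, 0.068,
       0.072, 0.076]))
```

>>> play_rows(
  deltas=[
    [0,[0,0,3],[0,0,0]],
    [0,[0,0,6],[0,0,0]],
    [0,[0,0,8],[0,0,0]],
    [0,[0,0,10],[0,0,0]],
    [0,[0,0,12],[0,0,0]],
    [0,[0,0,13],[0,0,0]],
    [0,[0,0,13],[0,0,0]],
  ],
)

```text
clock: 24.35
tcp_pos: [0.4958, -0.2641, 0.0105]
orientation: [-0.595, 3.084, -0.001]
contact_force: [0.1, -0.0, -0.7]
grip_width: 0.0167
```

```bash
python3 -c "
from h import *
st(4)
o=r.get_obs();p,d,P=cloud('wrist');T=(P-o['tcp_pos'])@R.from_rotvec(o['orientation']).as_matrix()*1000
m=(abs(T[...,1])<30)&(T[...,1]**2>14**2)&(T[...,0]>10)&(T[...,0]<30)
print(np.histogram(P[m][:,2],np.arange(0,.04,.002)))"
```

```text
t 24.55 F [ 0.06  0.48 -1.18] M [ 0.01 -0.01  0.01] canxyz [-129.1  -180.09   10.58] w 0.0172 az -158.1
(array([  6, 971, 266,   0,   0,   0,   0,   0,   0,   0,   6,  41, 241,
       475,   1,   0,   0,   0,   3]), array([0.   , 0.002, 0.004, 0.006, 0.008, 0.01 , 0.012, 0.014, 0.016,
       0.018, 0.02 , 0.022, 0.024, 0.026, 0.028, 0.03 , 0.032, 0.034,
       0.036, 0.038]))
```

>>> play_rows(
  deltas=[
    [0,[0,0,1],[0,0,0]],
    [0,[0,0,2],[0,0,0]],
    [0,[0,0,3.5],[0,0,0]],
    [0,[0,0,3.5],[0,0,0]],
  ],
)

```text
clock: 25.1
tcp_pos: [0.4958, -0.2641, 0.007]
orientation: [-0.595, 3.084, -0.001]
contact_force: [1.3, -0.4, -1.1]
grip_width: 0.0168
```

```bash
python3 -c "
from h import *
st(6)
o=r.get_obs();p,d,P=cloud('wrist');T=(P-o['tcp_pos'])@R.from_rotvec(o['orientation']).as_matrix()*1000
m=(abs(T[...,1])<30)&(T[...,1]**2>14**2)&(T[...,0]>10)&(T[...,0]<30)
print(np.histogram(P[m][:,2],np.arange(0,.04,.002))[0])"
```

```text
t 25.4 F [ 0.35 -0.1  -0.95] M [ 0.01 -0.01 -0.01] canxyz [-129.14 -180.      7.01] w 0.0171 az -158.1
[  8 996 305   0   0   0   0   0   0   0  14  46 317 414   1   0   2   8
   8]
```

>>> play_rows(
  deltas=[
    [18,[0,0,0],[0,0,0]],
    [22,[0,0,0],[0,0,0]],
    [28,[0,0,0],[0,0,0]],
    [34,[0,0,0],[0,0,0]],
    [36,[0,0,0],[0,0,0]],
    [36,[0,0,0],[0,0,0]],
  ],
  squeeze=20,
)

```text
clock: 26.2
tcp_pos: [0.4958, -0.2641, 0.0071]
orientation: [-0.595, 3.084, -0.001]
contact_force: [-0.5, 0.3, -1.5]
grip_width: 0.0359
```

>>> play_rows(
  deltas=[
    [36,[0,0,-10],[0,0,0]],
    [36,[0,0,-30],[0,0,0]],
    [36,[0,0,-60],[0,0,0]],
    [36,[0,0,-100],[0,0,0]],
    [36,[20,0,-150],[0,0,0]],
    [36,[40,0,-200],[0,0,0]],
    [36,[50,0,-220],[0,0,0]],
    [36,[50,0,-220],[0,0,0]],
  ],
)

```text
clock: 27.2
tcp_pos: [0.4495, -0.2836, 0.2294]
orientation: [-0.592, 3.081, -0.004]
contact_force: [1.3, 0.1, -0.1]
grip_width: 0.0363
```

Run:
```python
from h import *
st(2)
p,d,P=cloud('wrist'); b,_,Q=cloud('top')
save('w8',np.hstack([cv2.resize(p,(400,300)),cv2.resize(b,(400,300))]))
A=P.reshape(-1,3);A=A[np.isfinite(A[:,0])]; q=A[(np.hypot(A[:,0]-.496,A[:,1]+.264)<.06)&(A[:,2]>.015)&(A[:,2]<.08)]
print(np.histogram(q[:,2],np.arange(.014,.08,.004))); 
w=q[q[:,2]>.04]; print(w.mean(0),cv2.minAreaRect((w[:,:2]*1000).astype(np.float32)))
f=q[(q[:,2]<.032)]; print(cv2.minEnclosingCircle((f[:,:2]*1000).astype(np.float32)))
c=np.load('c0.npz')['P'].reshape(-1,3)
for nm,x,y,lo,hi,rr in(('jar',.47,.287,.07,.1,.05),('tape',.678,.199,.02,.05,.06),('cup',.63,-.165,.03,.2,.06)):
    for B in(c,Q.reshape(-1,3)):
        q=B[(np.hypot(B[:,0]-x,B[:,1]-y)<rr)&(B[:,2]>lo)&(B[:,2]<hi)]; print(nm,len(q),q.mean(0).round(4))
L=((Q-C)@np.c_[cx,cy,[0,0,1]]).reshape(-1,3)*1000
s=L[(abs(L[:,1])<25)&(L[:,0]>60)&(L[:,0]<118)&(L[:,2]>205)&(L[:,2]<262)]; print('tab slope',np.pi-np.arctan(np.polyfit(s[:,0],s[:,2],1)[0]))
```

```text
t 27.3 F [-0.06  0.41 -0.34] M [-0.03  0.07 -0.  ] canxyz [-179.02 -182.67  227.24] w 0.0357 az -158.1
(array([  0,   5, 479, 399,   5,  11,  14,  13,  16,  15, 261, 303,   0,
         0,   0,   0]), array([0.014, 0.018, 0.022, 0.026, 0.03 , 0.034, 0.038, 0.042, 0.046,
       0.05 , 0.054, 0.058, 0.062, 0.066, 0.07 , 0.074, 0.078]))
[ 0.49326792 -0.26464497  0.05713554] ((495.6658630371094, -263.6878967285156), (49.81303405761719, 17.850929260253906), 21.803272247314453)
((496.04705810546875, -263.2362060546875), 30.33661651611328)
jar 699 [0.4693 0.2863 0.0849]
jar 699 [0.4693 0.2863 0.0849]
tape 504 [0.6776 0.1988 0.0338]
tape 503 [0.6777 0.1989 0.0339]
cup 706 [ 0.6495 -0.1833  0.082 ]
cup 698 [ 0.6496 -0.1831  0.0822]
tab slope 2.28279607399175
```

View pics/w8.png

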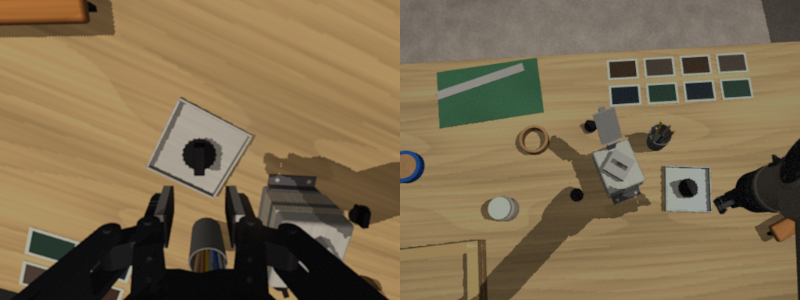

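The cap stands upright and centred in the tray (left (200,155), right (688,187)). The tab is open at 2.28 rad, the bystanders haven't moved and the arm is clear of everything, so I'm handing in.

```bash
python3 -c "
from bench import r
r.hand_in(); print(r.get_obs()['clock'])"
```

```text
the job is handed in; nothing more can be done
the job is handed in; nothing more can be done
```

The job is done and handed in at about 27 s on the robot's clock, well under the 72 s limit.

- **Tab:** I gripped the fin, swung the tab up, then pushed it over with shut fingers. It measured 2.28 rad against the stop at 2.3 and stayed there.
- **Cap:** I pressed it with about 11–13 N by the wrist reading and turned it 75° anticlockwise. It then lifted straight out with no resistance.
- **Placing:** I lowered the cap into the tray until its foot rested on the floor and let go. My last look showed it upright and centred at about (0.496, -0.264), with the gripper clear of everything.
- **Bystanders:** The jar, tape roll and pencil cup measured the same as at the start, to within 0.3 mm.

**What disagreed:**
- **Finger tips:** They sit about 27–33 mm behind the reported TCP, depending on the opening. My first close on the fin caught nothing; I measured the offset in the wrist image and corrected for it.
- **Contact on placing:** The wrist force did not clearly show the foot touching the tray floor. I judged contact from the flange staying still while the gripper went another 3.5 mm down.
- **Sideways play while turning:** The grip wandered about 3–4 mm sideways during the turn, with side forces up to about 5 N.

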